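# Clip the drawer key onto the bench loop

## Task

Take the drawer key by its wooden fob and push its snap hook onto the upright bar of the steel loop on the wooden block, until the sprung gate has opened and flicked shut behind the bar. Then pull the key back firmly for a moment, with about 9 N, so that the shut gate bears against the bar and proves it has caught; never load the loop with more than 12 N. Leave the key clipped on, lying flat on the bench and let go, and leave the steel block and the medals where they are.

Things in the scene. Friction and masses are not known exactly. Their poses are not given: they have to be found in the camera images.
- key: Drawer key, loose, about 160 g, lying flat: dark wooden fob 70 long (x) x 30 wide (y) x 36 mm high (z), brass key sticking out 40 mm at its tail (-x), steel snap hook at its head (+x). Origin: centre of the fob's underside. The hook is a level U of 8 mm round bar, 18 mm above the underside, open to +x: prongs along x at y = +14 and -14 mm, inside of the U's bottom at x = 43 mm.
- mouth (a point): Middle of the hook's mouth, at x = 80, y = 2, z = 18 mm of the key, axes as the key's. The bar enters best through this point (y within 3 mm of it), moving along the key's -x. The -y prong ends in a nose bent 4 mm inwards, centred 7 mm ahead of this point; the hook's foremost point is 11 mm ahead. The gate lies across the mouth 0 to 10 mm behind this point.
- gate (a joint): Sprung gate, 6 mm bar 20 mm long, hinged at y = 11 mm of the key on a dark collar pinched tight on the +y prong; how far back differs: hinge at x = 70 to 80 mm. 0 = shut; opens only inwards, to 1.45 rad. Takes 2 to 7 N to push through; flicks shut when the bar's centre is 15 to 20 mm behind the hinge. Rigid stops for that centre: x = 47 mm (bottom of the U), 7 mm behind the hinge (shut gate).
- eye: Fixed wooden block 50 deep (x) x 50 wide (y) x 64 mm high. Origin: centre of its underside. On its front (-x) a steel loop stands upright in the block's xz plane: two level 8 mm bars, 6 and 54 mm above the bench, run 50 mm out and are joined by the upright bar. The hook goes on along the block's +x, the key lying level. The loop does not give way.
- bar (a point): Point on the centre line of the loop's upright bar (8 mm thick, free from 10 to 50 mm above the bench), 18 mm above the bench, 75 mm in front (-x) of the block's origin. Axes as the block's.
- anvil: Bystander: a bare steel bench block, loose, 60 x 60 x 22 mm, origin at the centre of its underside.
- medal_a: Bystander: a bright metal medal, loose, a disc 28 mm across and 5 mm thick lying flat, origin at the centre of its underside.
- medal_b: Bystander: a second medal like the first.
There are look-alikes about, which are no part of the job. Leave any purple look-alike of the key alone.

How it is judged (in metres and radians):
On the way, in this order (a step that is already met when the one before it is completed fails the run):
1. the bar of the loop pushes the hook's gate open (more than 0.5 rad) (value of joint gate above 0.5 rad and contact force between key and eye above 0.3 N and distance between bar and key below 0.1 m).
2. the bar is inside the hook and the gate has shut behind it (value of joint gate below 0.15 rad and x of bar in the frame of key between 0.042 and 0.076 m and y of bar in the frame of key between -0.011 and 0.011 m and z of bar in the frame of key between -0.002 and 0.034 m), for 0.05 s.
3. the key is pulled back so that the shut gate bears on the bar with more than 7 N, for 0.3 s (all of step 2 and x of bar in the frame of key above 0.058 m and contact force between key and eye above 7 N), for 0.3 s.
At the end, for the whole second after the job is handed in: The upright bar is inside the hook (42 to 76 mm ahead of the key origin, within 11 mm of its middle line), the gate shut (under 0.15 rad), the key at rest flat on the bench (within 4 mm and 0.1 rad), the steel block and medals within 20 mm of where they were (all of step 2 and height (world z) of key below 0.004 m and angle between key's own z axis and vertical below 0.1 rad and linear speed of key below 0.01 m/s and distance of each of anvil, medal_a, medal_b from where it was at the start of the episode below 0.02 m); the robot touches nothing.
It fails at once if the loop is loaded by the key with more than 12 N (contact force between key and eye above 12 N).
It fails at once if the loop or its block is struck by the arm with more than 20 N (contact force between any of the fingers, the arm and eye above 20 N).
It fails at once if the steel block or a medal is shifted by more than 20 mm (distance of any of anvil, medal_a, medal_b from where it was at the start of the episode above 0.02 m).
It also fails if it takes over 72 s, if anything falls off the work surface, if the arm or the gripper's body presses on something with over 40 N, if the wrist force passes 120 N, or if a joint passes its speed limit or range.

## Robot

A 7-joint arm with a two-finger parallel gripper is mounted at the origin on the work surface. World frame = base frame: x ahead of the robot, y to its left, z up, the work surface at z = 0. Lengths are in mm, angles in rad, forces in N, time in s.
With the tool pointing down it reaches from about 375 to 925 mm from the base axis. Payload 3.1 kg.
Tool frame: the origin (TCP) lies where the fingers leave the gripper's body, on its centre line; the fingertips stand 73 mm ahead of it and the grasp point (between the pads) lies 54 mm ahead of it (env.tip_reach is the z of the fingertips in the tool frame, in mm); z points along the fingers, y is the line along which they close (so a half turn about z gives the same grasp; the last joint's range is limited). The gripper opens to 85 mm and grips with 20 to 120 N. Pads are 22 mm wide; open, the fingers measure 114 mm over their backs; the gripper's body (76 mm by 85 mm) begins 54 mm behind the grasp point. The pads swing forward as they close: fully open they stand 13 mm farther back than shut.
Start: joints at [-1.215, 0.383, 0.044, 1.598, -0.018, 1.161, -0.05], TCP at [284.931, 584.225, 303.869] pointing down, gripper open.
Joint ranges: [-2.61, 2.61], [-0.41, 2.15], [-1.48, 1.57], [0, 2.5], [-1.57, 4.71], [0.05, 1.97], [-2.85, 2.85]. Speed limits (rad/s): [2.79, 2.79, 3.14, 3.14, 3.14, 3.14, 3.14].

## Interface

Orientations are given as a rotation vector (axis times angle).
In Python, from rig import env, claw, kin, state, capture, camera_info, job gives the robot as it stands. The module is installed in compiled form; this text tells all that it offers. Calls block until the motion is done:
- env.move_to(position, orientation): joint-space move of the TCP to a pose.
- env.line_to(position, attitude=None, feed=150, stop_force=None): straight line of the TCP; attitude=None keeps the orientation; feed is the mean speed in mm/s. With stop_force (N) it stops when the force on the tool has changed by that much, and returns True; else False.
- env.goto_joints(angles): joint-space move.
- claw.gripper_to(opening, strength=None): opening from 0.0 (shut) to 1.0 (fully open); strength is the grip in N (None keeps the last); returns when the fingers have stopped.
- env.sleep(seconds).
- kin.inverse_kinematics(position, orientation): joint angles nearest the present ones, or None.
- state(): the state.
- capture(name): name is "side" or "top"; returns the picture (400x640x3 uint8, red, green, blue); there is no depth.
- camera_info(name): a dict with "mtx" (3x3 intrinsics, pixels), "world_from_camera" (4x4, takes a point from camera to world coordinates). Camera axes: x right, y up, looking along -z (the intrinsics and any distortion apply to the point x, -y, -z); pixel columns grow to the right and rows downward; lengths in mm; the calibration is good to about 2 mm. A picture is of the moment at which its call begins. camera_info takes no time and is no camera call.
A pose or a line that the arm cannot do raises env.MotionError and nothing moves.
- job.hand_in(): hands the job in; it is judged then, once.
The state is a dict: "time": time; "joint_pos": joint angles; "joint_vel": joint speeds; "tau": joint torques, N m; "eef_pos": TCP position; "ee_rot": TCP orientation; "contact_force": force on the tool from outside, world axes, zero at the start; "ft_torque": the same for the moment, N m; "opening": opening from 0.0 (shut) to 1.0 (fully open); "grip_force": force on a finger pad.
Only numpy, scipy, OpenCV 4.12 (cv2) and the standard library are available. Lean on these libraries where they do the work, as an engineer would, in place of code of your own. Each camera call takes 0.05 s, during which the arm holds its last target. There are 200 camera calls.

## Working session

There is one attempt and no reset: what is moved stays moved. The work goes in short steps, each a Python script; the robot and the scene stay as the last script left them, time stands still between calls to the robot, and variables do not carry over. Pictures are saved under pics/ and viewed, at most 10 in all, crops included, and the job is handed in when it is done.

```bash
mkdir -p pics
python3 - <<'E'
from rig import env, claw, kin, state, capture, camera_info, job
import cv2
for n in ("top","side"):
    cv2.imwrite(f"pics/{n}0.png",capture(n)[:,:,::-1]); c=camera_info(n); print(n,{k:(v.round(3).tolist() if hasattr(v,'round') else v) for k,v in c.items()})
s=state(); print(s)
E
```

```text
top {'mtx': [[509.374, 0.0, 317.49], [0.0, 509.374, 203.608], [0.0, 0.0, 1.0]], 'world_from_camera': [[-0.015, 0.997, -0.072, 431.812], [-1.0, -0.013, 0.026, 85.322], [0.025, 0.072, 0.997, 1386.236], [0.0, 0.0, 0.0, 1.0]]}
side {'mtx': [[404.24, 0.0, 318.079], [0.0, 404.24, 199.454], [0.0, 0.0, 1.0]], 'world_from_camera': [[0.99, 0.081, -0.114, 424.946], [-0.14, 0.632, -0.763, -607.894], [0.01, 0.771, 0.637, 625.872], [0.0, 0.0, 0.0, 1.0]]}
{'time': 0.1, 'joint_pos': array([-1.21476974,  0.38377983,  0.04386528,  1.59945807, -0.01788825,
        1.16118552, -0.04991732]), 'joint_vel': array([ 0.00062993, -0.00096847,  0.00020566, -0.00351871,  0.00133957,
       -0.00115828,  0.00044865]), 'tau': array([ 2.80673179e-03, -4.34730542e+01,  1.02936499e+00, -2.50454789e+01,
        1.08958830e-02,  5.46626470e-03, -1.11786770e-05]), 'eef_pos': array([284.67214731, 583.57406289, 302.57676994]), 'ee_rot': array([-0.70661545, -3.06068086,  0.00377704]), 'contact_force': array([ 0.21193821, -1.3793642 , -0.10425083]), 'ft_torque': array([-0.05697756, -0.02366007,  0.02642791]), 'grip_force': 0.0, 'opening': 1.0016737447620587}
```

View pics/top0.png

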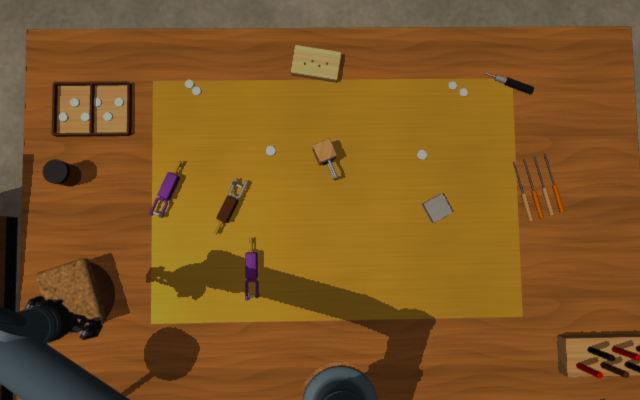

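View pics/side0.png

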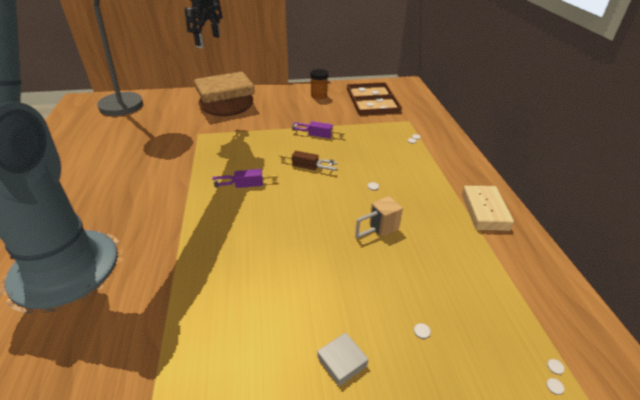

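Top view: the candidates are the brown key at (229,208), with its hook towards (240,188) and its brass tail at (220,230), and the purple look-alikes at (168,188) and (251,268). I choose the brown one. The block is at (325,152) with its loop bar near (336,177), the medals at (270,150) and (422,155), and the anvil at (438,207). The side view agrees: key at (306,160), block at (386,216), bar near (358,230).

Run:
```python
import cv2,numpy as np
t=cv2.imread("pics/top0.png");s=cv2.imread("pics/side0.png")
def crop(i,cx,cy,w,h,k):return cv2.resize(i[cy-h//2:cy+h//2,cx-w//2:cx+w//2],None,fx=k,fy=k,interpolation=cv2.INTER_CUBIC)
a=np.hstack([crop(t,232,206,66,50,6),crop(t,328,160,66,50,6)])
b=np.hstack([crop(s,310,160,66,50,6),crop(s,380,216,66,50,6)])
cv2.imwrite("pics/c1.png",np.vstack([a,b]))
```

```text
(no output)
```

View pics/c1.png

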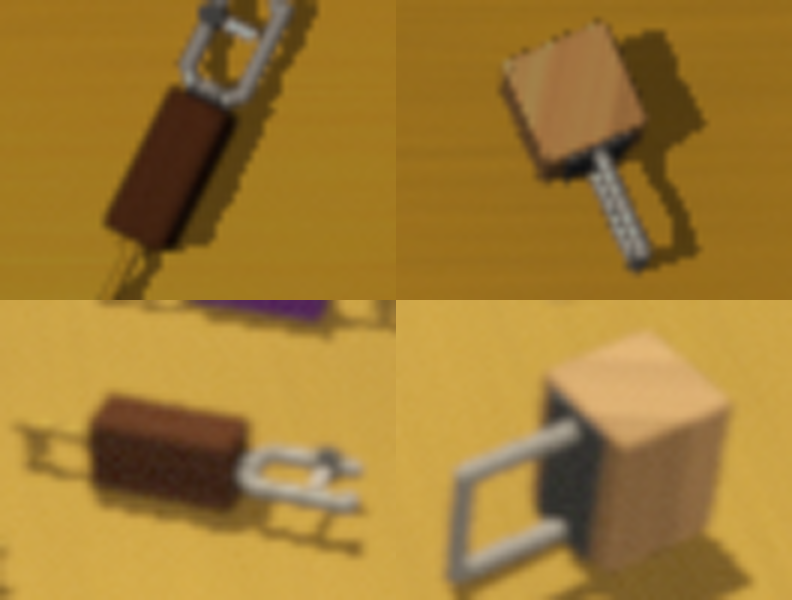

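The crops confirm the choice. The brown fob has a steel hook ahead of it and a dark collar on its left (+y) prong. The loop stands at the block's lower-right face, with the upright bar at the outer end (about top pixel (335,178)). Next I'll check colours for the masks.

Run:
```python
import cv2,numpy as np
t=cv2.imread("pics/top0.png");s=cv2.imread("pics/side0.png")
for n,i,pts in (("top",t,[(228,206),(236,206),(240,212),(222,215),(235,197),(241,201),(210,205),(242,188),(325,152),(316,162),(329,162),(334,172),(336,178),(344,158)]),("side",s,[(306,156),(306,162),(310,148),(320,165),(385,206),(395,222),(376,220),(358,230),(410,240)])):
    h=cv2.cvtColor(i,cv2.COLOR_BGR2HSV)
    print(n,[(p,i[p[1],p[0]].tolist(),h[p[1],p[0]].tolist()) for p in pts])
```

```text
top [((228, 206), [17, 35, 68], [11, 191, 68]), ((236, 206), [14, 48, 67], [19, 202, 67]), ((240, 212), [32, 122, 162], [21, 205, 162]), ((222, 215), [18, 35, 66], [11, 185, 66]), ((235, 197), [70, 76, 80], [18, 32, 80]), ((241, 201), [15, 64, 87], [20, 211, 87]), ((210, 205), [32, 119, 163], [20, 205, 163]), ((242, 188), [103, 118, 131], [16, 55, 131]), ((325, 152), [67, 119, 163], [16, 150, 163]), ((316, 162), [29, 110, 153], [20, 207, 153]), ((329, 162), [135, 143, 144], [27, 16, 144]), ((334, 172), [109, 118, 124], [18, 31, 124]), ((336, 178), [49, 58, 64], [18, 60, 64]), ((344, 158), [26, 107, 147], [20, 210, 147])]
side [((306, 156), [40, 66, 112], [11, 164, 112]), ((306, 162), [22, 37, 63], [11, 166, 63]), ((310, 148), [71, 165, 204], [21, 166, 204]), ((320, 165), [151, 176, 188], [20, 50, 188]), ((385, 206), [114, 177, 222], [18, 124, 222]), ((395, 222), [64, 104, 139], [16, 138, 139]), ((376, 220), [47, 50, 51], [23, 20, 51]), ((358, 230), [89, 118, 136], [19, 88, 136]), ((410, 240), [71, 164, 204], [21, 166, 204])]
```

```bash
cat > see.py <<'E'
from rig import env, claw, kin, state, capture, camera_info, job
import cv2, numpy as np
def rays(cam,px):
    c=camera_info(cam); W=np.array(c["world_from_camera"]); p=np.c_[np.asarray(px,float).reshape(-1,2),np.ones(len(np.asarray(px).reshape(-1,2)))]
    d=np.linalg.solve(np.array(c["mtx"]),p.T).T*[1,-1,-1]
    return W[:3,3], d@W[:3,:3].T
def onplane(cam,px,z):
    o,d=rays(cam,px); return (o+d*((z-o[2])/d[:,2])[:,None])[:,:2]
def proj(cam,P):
    c=camera_info(cam); W=np.array(c["world_from_camera"]); q=(np.atleast_2d(P)-W[:3,3])@W[:3,:3]
    q=(np.array(c["mtx"])@(q*[1,-1,-1]).T).T; return q[:,:2]/q[:,2:]
def blob(mask,box):
    x0,y0,x1,y1=box; m=np.zeros_like(mask); m[y0:y1,x0:x1]=mask[y0:y1,x0:x1]
    n,l,st,_=cv2.connectedComponentsWithStats(m); k=1+np.argmax(st[1:,4]); y,x=np.where(l==k); return np.c_[x,y]
def pose(P):
    c,wh,a=cv2.minAreaRect(P.astype(np.float32)); m=P.mean(0); u=np.linalg.svd(P-m,full_matrices=False)[2][0]
    return m.round(1),np.round(c,1),np.round(wh,1),round(a,1),"pca",round(float(np.degrees(np.arctan(u[1]/u[0]))),1)
E
python3 - <<'E'
from see import *
for cam in("top","side"):
    i=cv2.imread(f"pics/{cam}0.png"); h=cv2.cvtColor(i,cv2.COLOR_BGR2HSV); H,S,V=cv2.split(h)
    if cam=="top":
        kb=(205,180,255,236); eb=(305,130,345,185)
        fob=((H<=15)&(S>120)&(V>48)&(V<100)); blk=((H<=18)&(S<185)&(S>90)&(V>130))
    else:
        kb=(285,145,345,180); eb=(350,190,410,245)
        fob=((H<=15)&(S>120)&(V>85)&(V<140)); blk=((S<140)&(S>90)&(V>190))
    f=blob(fob.astype(np.uint8),kb); b=blob(blk.astype(np.uint8),eb)
    st=(S<75)&(V>70)
    l=blob(st.astype(np.uint8),eb); hk=blob(st.astype(np.uint8),kb)
    print(cam,"fob",len(f),pose(onplane(cam,f,36)),"\nblk",len(b),pose(onplane(cam,b,64)))
    print("loop@54",pose(onplane(cam,l,56)),"\nhook",pose(onplane(cam,hk,20)))
    for n,(box,z) in {"ma":((262,142,280,158),5),"mb":((412,147,432,163),5),"anv":((415,185,462,230),22)}.items():
        if cam=="top": print(n,pose(onplane(cam,blob(((S<60)&(V>90)).astype(np.uint8),box),z))[0])
E
```

```text
top fob 250 (array([519.5, 292.4]), array([519.5, 291.9]), array([26. , 66.3]), 63.4, 'pca', -26.4) 
blk 315 (array([668.9,  30.6]), array([669.1,  31.1]), array([48.3, 48.5]), 22.7, 'pca', -5.2)
loop@54 (array([618.7,  12.2]), array([620.,  13.]), array([51.4, 10.7]), 22.9, 'pca', 20.5) 
hook (array([569.3, 263.9]), array([576.2, 264.3]), array([32.5, 52.8]), 63.3, 'pca', -53.9)
ma [679.7 176.6]
mb [ 664.1 -238.9]
anv [ 515.4 -274.3]
side fob 122 (array([522.5, 284.2]), array([522.3, 284.2]), array([23.9, 64.7]), 64.0, 'pca', -26.3) 
blk 301 (array([670.3,  28. ]), array([670.3,  28.5]), array([46.2, 47.1]), 20.5, 'pca', -22.5)
loop@54 (array([616.4, -13.4]), array([618. ,  -9.9]), array([101.2,  41.7]), 64.6, 'pca', 56.8) 
hook (array([573.7, 260.4]), array([573.2, 259.4]), array([41.6, 50.4]), 80.1, 'pca', -36.0)
```

```bash
cat >> see.py <<'E'
def att(deg):  # tool down, tool x opposite to a key heading of deg
    a=np.radians(deg+180)/2; v=np.pi*np.array([np.cos(a),np.sin(a),0]); return -v
def show(n=8):
    F=[];
    for _ in range(n): s=state(); F.append(s["contact_force"]); env.sleep(.01)
    print("t",round(s["time"],2),"tcp",s["eef_pos"].round(1),"F",np.mean(F,0).round(2),"op",round(s["opening"],3),"grip",round(s["grip_force"],1))
    return s
E
python3 - <<'E'
from see import *
K=np.array([520,291.]);yaw=-26.4
show()
env.move_to([*K,170],att(yaw)); show()
env.line_to([*K,79],feed=100); show()
claw.gripper_to(0.0,60); show()
env.line_to([*K,82],feed=20); show()
cv2.imwrite("pics/g.png",capture("side")[:,:,::-1])
for n in (92,160): print(kin.inverse_kinematics([520,-30,n],att(22)))
E
```

```text
t 0.16 tcp [284.7 583.7 302.8] F [ 0.21 -0.47 -0.19] op 1.001 grip 0.0
t 1.71 tcp [519.3 293.6 170.6] F [-0.2   0.1   0.02] op 1.0 grip 0.0
t 2.83 tcp [520.7 291.4  79.9] F [0.15 0.09 0.25] op 1.005 grip 0.0
t 3.45 tcp [520.6 291.6  79.6] F [0.21 0.65 2.62] op 0.341 grip 60.1
t 3.82 tcp [519.2 290.3  81.2] F [-0.07 -0.06 -2.16] op 0.34 grip 59.6
[-0.0368003   0.4423796   0.0174444   2.0442412  -0.0122578   0.65506701
  1.94345458]
[-0.07484767  0.32622209  0.06057366  2.02275283 -0.02722321  0.79335986
  1.95640553]
```

```bash
cat >> see.py <<'E'
def R2(d): d=np.radians(d); return np.array([[np.cos(d),-np.sin(d)],[np.sin(d),np.cos(d)]])
def keyat(bar,yaw,x,y=2.): return np.asarray(bar)-R2(yaw)@[x,y]
E
python3 - <<'E'
from see import *
B=np.array([599.5,2.4]);yaw=22
env.line_to([520,291,130],feed=100)
k=keyat(B,yaw,125); print(k)
env.move_to([*k,130],att(yaw)); env.line_to([*k,81.5],feed=60); env.sleep(.3); show()
for n in("top","side"): cv2.imwrite(f"pics/{n}1.png",capture(n)[:,:,::-1])
t=cv2.imread("pics/top1.png");s=cv2.imread("pics/side1.png")
c=lambda i,x,y:cv2.resize(i[y-40:y+40,x-50:x+50],None,fx=4,fy=4,interpolation=cv2.INTER_CUBIC)
cv2.imwrite("pics/c2.png",np.hstack([c(t,335,180),c(s,350,225)]))
E
```

```text
[484.35123137 -46.28019189]
t 7.11 tcp [484.5 -46.2  81.7] F [-0.19 -0.22 -2.39] op 0.344 grip 59.5
```

View pics/c2.png

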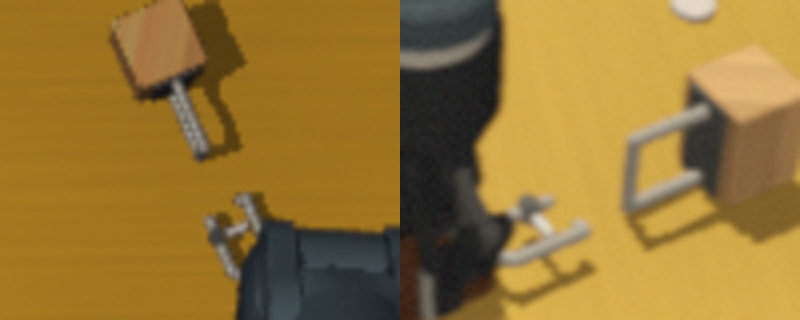

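The key is held, with the hook at crop (235,220), the collar at (215,235) and the bar end at (202,152). The hook seems to sit to the right of the loop line, so I'll overlay the predicted points to check.

```bash
cat > ov.py <<'E'
from see import *
def overlay(tag,k,z,yaw,B,E,out):
    ims=[]
    for cam,(cx,cy) in (("top",(335,180)),("side",(350,225))):
        i=cv2.imread(f"pics/{cam}{tag}.png"); f=6; o=np.array([cx-33,cy-45])
        im=cv2.resize(i[cy-45:cy+45,cx-33:cx+33],None,fx=f,fy=f,interpolation=cv2.INTER_CUBIC)
        def ln(P,c):
            p=((proj(cam,np.array(P,float))-o+.5)*f).astype(int)
            cv2.polylines(im,[p.reshape(-1,1,2)],False,c,1)
        kp=lambda x,y:[*(k+R2(yaw)@[x,y]),18+z]
        for y in(14,-14): ln([kp(47,y),kp(80,y)],(255,0,255))
        ln([kp(80,-14),kp(87,-10)],(255,0,255)); ln([kp(80,2),kp(110,2)],(0,255,0))
        e=lambda x,h:[*(E+R2(yaw)@[x,0]),h]
        ln([e(-25,54),e(-75,54),e(-75,6),e(-25,6)],(255,255,0))
        ims.append(im)
    cv2.imwrite(out,np.hstack(ims))
E
python3 - <<'E'
from ov import *
overlay(1,np.array([484.4,-46.2]),2,22,None,np.array([669,30.5]),"pics/o1.png")
E
```

```text
(no output)
```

View pics/o1.png

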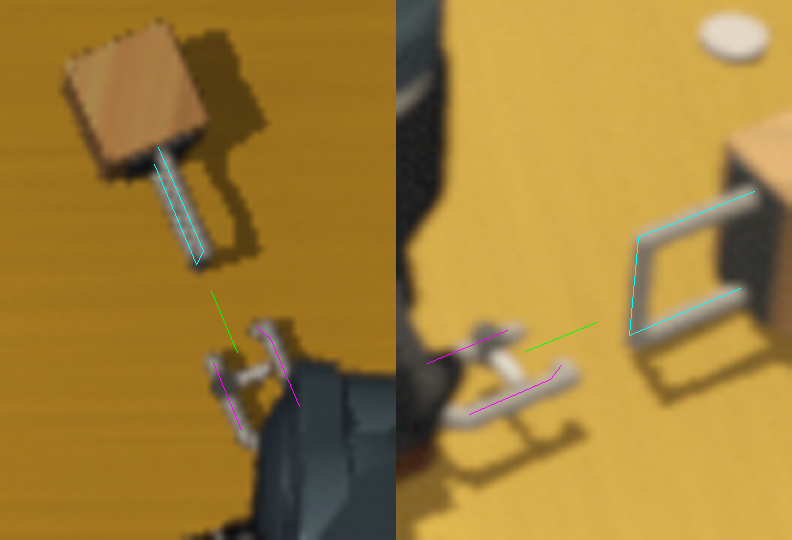

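Top overlay: the loop prediction fits to about 1 mm, and the real prongs appear about 5 crop px (2 mm) right of the prediction. I'll quantify this with the steel mask.

Run:
```python
from see import *
i=cv2.imread("pics/top1.png"); H,S,V=cv2.split(cv2.cvtColor(i,cv2.COLOR_BGR2HSV))
m=((S<110)&(V>60)).astype(np.uint8)
y,x=np.where(m[190:212,335:351]); P=np.c_[x+335,y+190]
q=(onplane("top",P,20+2)-[484.4,-46.2])@R2(22)
w=V[P[:,1],P[:,0]]
o=np.argsort(q[:,0])
print(np.c_[q,w][o].round(0).astype(int).tolist())
l=blob(m,(305,130,345,185)); e=(onplane("top",l,58)-[669,30.5])@R2(22)
for a in range(-80,-25,8):
    s=e[(e[:,0]>=a)&(e[:,0]<a+8)]; print(a,len(s),s[:,1].mean().round(1) if len(s) else '',s.min(0).round(1) if len(s) else '')
```

```text
[[28, 1, 65], [30, 0, 61], [38, 12, 116], [39, 14, 119], [40, 11, 124], [41, 13, 130], [42, 16, 132], [43, 10, 104], [44, 12, 123], [45, 15, 152], [46, 17, 137], [46, 11, 107], [47, 13, 141], [48, 16, 132], [50, 12, 120], [51, 15, 141], [52, 11, 107], [53, 14, 142], [54, 16, 131], [55, 10, 96], [56, 13, 122], [57, 15, 139], [57, -11, 71], [58, 12, 113], [59, 14, 149], [60, -12, 77], [60, 17, 132], [61, 11, 94], [62, 13, 121], [62, -13, 121], [63, 16, 109], [63, 10, 76], [63, -11, 125], [64, -17, 68], [64, -2, 111], [64, 12, 74], [65, 6, 101], [65, -15, 136], [65, 0, 99], [65, 15, 72], [65, -6, 117], [66, 9, 77], [66, -12, 127], [66, 3, 120], [66, -18, 70], [66, 17, 74], [66, -4, 147], [67, 11, 66], [67, -10, 101], [67, 5, 144], [67, -16, 117], [68, -1, 157], [68, 14, 65], [68, -7, 151], [68, 7, 94], [68, -13, 141], [69, 1, 153], [69, 16, 65], [69, -5, 159], [69, 10, 68], [69, -11, 112], [70, 4, 147], [70, -17, 105], [70, 18, 82], [70, -2, 159], [70, 12, 65], [70, -8, 142], [71, 6, 103], [71, -14, 143], [71, 0, 131], [71, 15, 68], [72, 9, 75], [72, -12, 132], [72, 3, 93], [72, -18, 90], [72, 17, 99], [73, 11, 69], [73, -15, 122], [74, 14, 84], [74, -13, 141], [75, 16, 116], [75, 10, 81], [75, -10, 132], [76, -16, 111], [76, 13, 116], [77, -14, 153], [77, 15, 137], [78, -11, 134], [78, -17, 95], [79, 12, 113], [79, -15, 134], [80, 14, 148], [80, -12, 129], [81, -18, 82], [81, 17, 140], [81, 11, 110], [81, -10, 107], [82, -16, 115], [82, 13, 123], [83, -13, 134], [83, 16, 139], [84, -11, 122], [85, -8, 132]]
-80 11 2.0 [-79.9  -2.5]
-72 15 2.2 [-72.   -3.6]
-64 14 2.7 [-63.7  -2.9]
-56 14 2.9 [-55.3  -2.5]
-48 14 2.8 [-47.   -3.2]
-40 13 1.3 [-39.7  -3.9]
-32 10 -0.3 [-31.3  -8. ]
```

Hook prongs centre at y = +13.5 and -14 as predicted. The hinge is at about x = 70. The loop is centred too, once the visible lower bar is allowed for. Pushing in slowly under force watch.

```bash
cat >> see.py <<'E'
B=np.array([599.5,2.4]);YAW=22;U=R2(YAW)[:,0];N=R2(YAW)[:,1]
def force(n=5):
    F=[]
    for _ in range(n): F.append(state()["contact_force"]); env.sleep(.004)
    f=np.mean(F,0); return f[:2]@U,f[:2]@N,f[2]
def barx(): 
    p=R2(YAW).T@(B-state()["eef_pos"][:2]); return p.round(1)
def go(x,z=80.5,y=2.,feed=12,stop=None): return env.line_to([*keyat(B,YAW,x,y),z],feed=feed,stop_force=stop)
E
python3 - <<'E'
from see import *
print(go(100,feed=40)); env.sleep(.2); f0=force(20); print(f0,barx())
for x in (90,85,80,76,72,68,65,62,59,57):
    h=go(x,stop=7.5); f=np.array(force())-f0; print(x,h,barx(),f.round(2),round(state()["time"],2))
    if h or abs(f[0])>8: break
E
```

```text
False
(np.float64(0.3012270523796475), np.float64(-0.2657582079902643), np.float64(-2.7537466132146284)) [100.4   2.1]
90 False [90.1  2. ] [-0.3   1.44 -0.04] 9.18
85 False [85.  2.] [ 0.01 -0.28  0.7 ] 9.74
80 False [80.  2.] [ 0.59 -0.57  0.57] 10.31
76 False [75.9  2. ] [-0.56  0.63 -0.13] 10.79
72 False [73.2  1.8] [-4.17  0.56  1.33] 11.28
68 False [69.6  1.7] [-5.82  2.65  2.7 ] 11.76
65 True [69.3  1.7] [-2.08  0.25  8.12] 12.03
```

Run:
```python
from see import *
s=show(); print(barx(),force(20),s["ft_torque"].round(2))
for n in("top","side"): cv2.imwrite(f"pics/{n}2.png",capture(n)[:,:,::-1])
t=cv2.imread("pics/top2.png");s=cv2.imread("pics/side2.png")
c=lambda i,x,y:cv2.resize(i[y-30:y+30,x-35:x+30],None,fx=6,fy=6,interpolation=cv2.INTER_CUBIC)
cv2.imwrite("pics/c3.png",np.hstack([c(t,335,180),c(s,350,225)]))
```

```text
t 12.08 tcp [535.8 -25.1  79.7] F [-1.25  0.12  5.1 ] op 0.342 grip 60.4
[69.4  1.6] (np.float64(-1.176301472564562), np.float64(-0.08532806637845892), np.float64(5.438280784763422)) [ 0.07 -0.1   0.05]
```

View pics/c3.png

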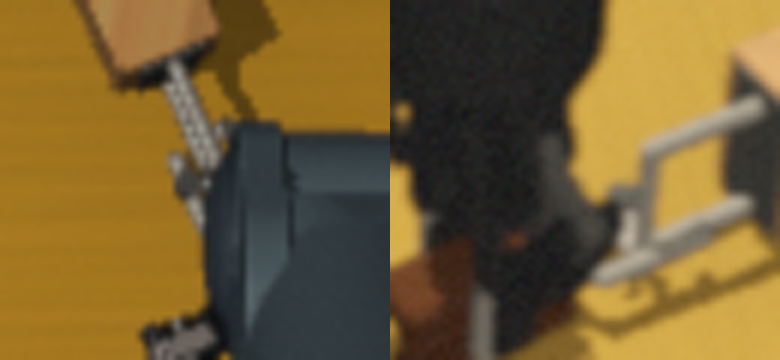

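The bar is between the prongs against the gate: top crop (195,175), side crop (645,210). The upward 8 N means the key is touching the bench, so I'll raise it slightly and continue.

Run:
```python
from see import *
Z=83
x0=barx()[0]; go(70.5,z=Z,feed=10); env.sleep(.2); print(barx(),np.round(force(20),2),state()["eef_pos"].round(1))
for x in np.arange(69,46,-1.):
    h=go(x,z=Z,feed=10,stop=6); f=np.array(force(6))-[.3,-.27,-2.75]; print(x,h,barx(),f.round(2),round(state()["time"],2))
    if f[0]<-8 or (h and f[0]<-6): break
```

```text
[71.3  1.5] [-4.04  0.36 -4.6 ] [533.9 -25.7  82.4]
69.0 False [69.6  1.5] [-5.34  2.45 -3.27] 13.45
68.0 False [68.7  1.6] [-6.04  1.5  -2.59] 13.7
67.0 False [68.1  1.7] [-5.82  0.4  -0.76] 13.95
66.0 False [67.2  1.7] [-6.62  1.66 -1.42] 14.2
65.0 False [66.3  1.6] [-6.47  1.56 -1.41] 14.45
64.0 False [65.1  1.3] [-6.69  1.87 -0.76] 14.7
63.0 False [63.7  1. ] [-6.53  2.45 -0.82] 14.95
62.0 False [62.4  0.8] [-5.29  2.59 -0.6 ] 15.2
61.0 False [61.   0.6] [-5.62  3.21 -0.33] 15.45
60.0 False [59.6  0.5] [-4.45  3.58 -0.1 ] 15.7
59.0 False [58.2  0.4] [-3.76  3.19 -1.32] 15.95
58.0 False [56.9  0.5] [-3.37  3.81 -0.74] 16.2
57.0 False [56.1  0.9] [-3.83  4.99 -0.56] 16.45
56.0 False [55.3  1.4] [-2.9   4.13 -0.38] 16.7
55.0 False [54.5  1.6] [-3.33  4.29 -0.37] 16.95
54.0 False [53.7  1.9] [-2.48  4.62  0.52] 17.2
53.0 False [52.6  2. ] [-4.23  3.61 -0.32] 17.45
52.0 False [51.5  1.9] [-2.17  3.63 -1.16] 17.7
51.0 False [50.3  1.9] [-1.57  4.24 -1.58] 17.95
50.0 False [48.8  1.8] [-0.04  4.22 -1.74] 18.2
49.0 False [47.7  1.7] [ 1.02  4.16 -1.78] 18.45
48.0 False [46.7  1.8] [ 1.3   5.48 -0.95] 18.7
47.0 False [47.2  4.7] [-1.12  0.09  0.77] 18.95
```

Run:
```python
from see import *
env.sleep(.2); f=np.array(force(20))-[.3,-.27,-2.75]; print(barx(),f.round(2),state()["eef_pos"].round(1))
go(50,z=83,feed=10); env.sleep(.15)
for x in np.arange(51,76,1.):
    h=go(x,z=83,feed=8,stop=5); f=np.array(force(6))-[.3,-.27,-2.75]; print(x,h,barx(),f.round(2),round(state()["time"],2))
    if f[0]>3: break
for n in("top","side"): cv2.imwrite(f"pics/{n}3.png",capture(n)[:,:,::-1])
t=cv2.imread("pics/top3.png");s=cv2.imread("pics/side3.png")
c=lambda i,x,y:cv2.resize(i[y-30:y+30,x-35:x+30],None,fx=6,fy=6,interpolation=cv2.INTER_CUBIC)
cv2.imwrite("pics/c4.png",np.hstack([c(t,335,180),c(s,350,225)]))
```

```text
[47.4  3.3] [-0.64  0.16  0.47] [556.8 -18.4  83.2]
51.0 False [51.1  2. ] [-0.32  0.24 -0.13] 20.02
52.0 False [52.1  2. ] [ 0.41 -0.08 -0.2 ] 20.3
53.0 False [53.1  2. ] [ 0.16 -0.1   0.07] 20.57
54.0 False [54.1  2. ] [-0.97 -0.15  0.29] 20.85
55.0 False [55.1  2. ] [-0.69  0.09  0.82] 21.12
56.0 False [56.1  2. ] [0.39 0.8  0.67] 21.4
57.0 False [57.1  2. ] [-0.39  0.9   0.11] 21.68
58.0 False [58.1  2. ] [-0.4   0.49  0.44] 21.95
59.0 False [59.1  2. ] [-0.54 -0.44  0.97] 22.23
60.0 False [60.1  2. ] [-0.34  0.76  1.28] 22.5
61.0 False [60.8  2. ] [0.47 0.18 0.39] 22.77
62.0 False [61.1  2. ] [ 1.93  0.07 -0.82] 23.05
63.0 False [61.4  1.9] [ 5.25  0.5  -2.42] 23.32
```

View pics/c4.png

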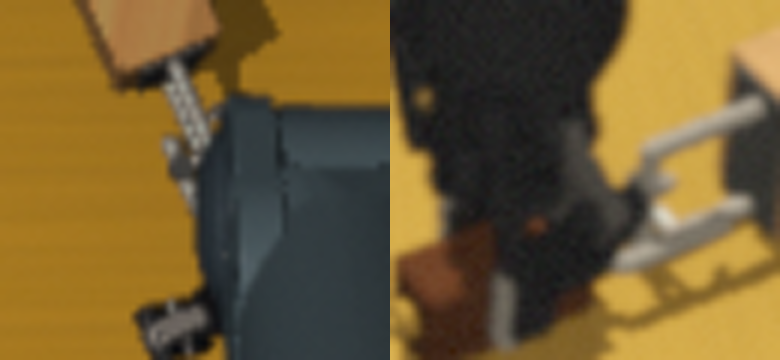

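The gate sits shut ahead of the bar (side crop (665,220)) and bears on it with about 5 N. Raising the pull to about 9 N and holding.

Run:
```python
from see import *
b=np.array([.3,-.27,-2.75]); x=63.; held=0
for _ in range(30):
    f=np.array(force(8))-b; m=np.linalg.norm(f); print(x,barx(),f.round(2),round(state()["time"],2))
    held=held+1 if f[0]>8.2 else 0
    if held>=14: break
    if f[0]<8.4: x+=.3; go(x,z=83,feed=5)
    elif m>9.8: x-=.3; go(x,z=83,feed=5)
    else: env.sleep(.03)
x-=4; go(x,z=83,feed=10); env.sleep(.2); print(barx(),(np.array(force(10))-b).round(2))
```

```text
63.0 [61.4  1.9] [ 4.21 -0.05 -3.3 ] 23.43
63.3 [61.5  1.9] [ 5.26 -0.09 -2.79] 23.68
63.599999999999994 [61.5  1.9] [ 5.47  0.15 -1.52] 23.93
63.89999999999999 [61.5  2. ] [ 5.01  0.   -2.15] 24.18
64.19999999999999 [61.6  1.9] [ 6.02  0.36 -2.88] 24.43
64.49999999999999 [61.7  1.9] [ 6.99  0.29 -3.19] 24.68
64.79999999999998 [61.7  1.9] [ 6.91 -0.62 -3.94] 24.93
65.09999999999998 [61.8  1.9] [ 7.81 -0.03 -4.91] 25.18
65.39999999999998 [61.8  1.9] [ 7.95 -0.4  -5.08] 25.43
65.69999999999997 [61.9  1.9] [ 8.57 -0.8  -5.22] 25.68
65.39999999999998 [61.8  1.9] [ 6.82  0.03 -4.37] 25.93
65.69999999999997 [61.9  1.9] [ 8.34  0.61 -4.84] 26.18
65.99999999999997 [62.   1.9] [ 8.07 -0.49 -6.25] 26.43
66.29999999999997 [62.   1.9] [ 8.04 -0.02 -2.59] 26.68
66.59999999999997 [62.   1.9] [ 8.07  0.69 -3.48] 26.93
66.89999999999996 [62.1  1.9] [ 9.03 -0.15 -3.39] 27.18
66.89999999999996 [62.1  1.9] [ 8.13  1.22 -3.34] 27.21
67.19999999999996 [62.1  1.9] [ 9.39  0.05 -3.12] 27.46
66.89999999999996 [62.1  1.9] [ 8.25  0.48 -3.29] 27.71
67.19999999999996 [62.1  1.9] [10.23  0.4  -4.82] 27.96
66.89999999999996 [62.1  1.9] [ 9.31  0.35 -3.88] 28.21
66.59999999999997 [62.   1.9] [ 8.07 -0.27 -3.16] 28.46
66.89999999999996 [62.1  1.9] [ 8.93 -0.63 -4.7 ] 28.71
66.59999999999997 [62.   1.9] [ 8.16  1.18 -3.06] 28.96
66.89999999999996 [62.1  1.9] [ 8.19  0.53 -4.03] 29.21
67.19999999999996 [62.2  1.9] [ 9.36  0.01 -3.45] 29.46
66.89999999999996 [62.   1.9] [ 9.2  -0.28 -3.73] 29.71
66.59999999999997 [62.   1.9] [ 7.82  0.68 -3.32] 29.96
66.89999999999996 [62.1  1.9] [ 8.55  0.33 -3.82] 30.21
66.89999999999996 [62.1  1.9] [ 9.18  0.59 -3.18] 30.24
[61.4  2. ] [ 5.16 -0.4   3.4 ]
```

Held at 8–9 N for over 4 s, with the key's bar position steady at 62 mm. Now I'll slacken, lower, release and look.

Run:
```python
from see import *
go(55,z=83,feed=12); env.sleep(.3); f0=force(15); print(barx(),np.round(f0,2))
h=go(55,z=78.5,feed=6,stop=3); print(h,state()["eef_pos"].round(1),np.round(force(10),2))
claw.gripper_to(0.7); env.sleep(.3); show()
p=state()["eef_pos"]; env.line_to([p[0],p[1],200],feed=80)
env.line_to([430,-250,260],feed=200); env.sleep(.3); show()
for n in("top","side"): cv2.imwrite(f"pics/{n}4.png",capture(n)[:,:,::-1])
t=cv2.imread("pics/top4.png");s=cv2.imread("pics/side4.png")
c=lambda i,x,y:cv2.resize(i[y-32:y+38,x-35:x+30],None,fx=6,fy=6,interpolation=cv2.INTER_CUBIC)
cv2.imwrite("pics/c5.png",np.hstack([c(t,335,180),c(s,350,225)]))
H,S,V=cv2.split(cv2.cvtColor(t,cv2.COLOR_BGR2HSV))
for n,(box,z) in {"ma":((262,142,280,158),5),"mb":((412,147,432,163),5),"anv":((415,185,462,230),22)}.items():
    print(n,pose(onplane("top",blob(((S<60)&(V>90)).astype(np.uint8),box),z))[0])
```

```text
[55.  2.] [ 0.03  0.11 -2.28]
True [549.2 -20.1  80.1] [0.29 0.06 4.48]
t 33.42 tcp [547.6 -20.1  78.7] F [ 0.2   0.01 -0.15] op 0.7 grip 0.0
t 36.93 tcp [ 430.2 -249.6  259.9] F [-0.1  -0.13  0.15] op 0.699 grip 0.0
ma [679.7 176.4]
mb [ 664.1 -238.9]
anv [ 515.4 -274.3]
```

View pics/c5.png

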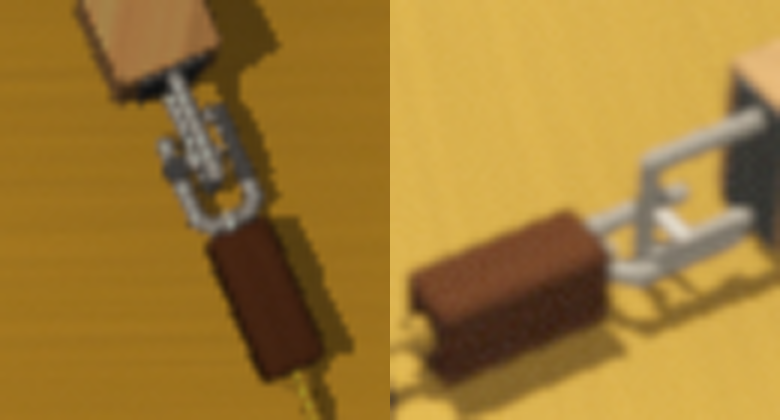

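The key lies flat and free. The bar is inside the U (side crop (650,215)), the gate is shut ahead of it (675,225), and the medals and anvil have not moved.

```bash
python3 -c "
from rig import job
print(job.hand_in())"
```

```text
the job is handed in; nothing more can be done
None
```

The job is handed in (no verdict was returned): the key is clipped on the loop, gate shut, pull-tested at about 8–9 N as read at the wrist (one reading of 10 N), lying flat and released, with the steel block and medals unmoved.

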